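# Open the control box and throw its isolator lever

## Task

Turn both wing fasteners on the sloping control box a quarter turn counter-clockwise to fully unlocked, then swing the panel up by its handle until it is fully open. Then reach in under it and throw the long lever right over to the back, and leave everything open like that. Leave the short lever alone and do not shift or tip the things standing round the box.

Things in the scene. Friction and masses are not known exactly. Their poses are not given: they have to be found in the camera images.
- console: grey hollow control box fixed to the desk, 220 (its x) x 260 mm (its y), walls 6 mm, a lip 22 mm inward along the front edge under the panel. Origin: centre of underside; x to its back, y to its left, z up; x, y, yaw vary. Front wall 62 mm high at x -110; the top slopes up at 30 deg to the hinge line at x +95, z 180; back wall 186 high; inner floor z 6. Bystanders 5 to 60 mm off
- panel (a joint): aluminium panel on the slope, 230 x 256 mm, 6 mm to its outer face, hinged at its upper (back) edge; 0 = shut, grows as the front edge lifts, 1.31 rad = fully open at its stop. Stiff hinge (0.6 N m, panel 0.35 kg, about 5 N at the handle): stays where left. Locked until both fasteners pass about 0.95 rad. Open, it leans 45 deg over the box: reach the levers from the front, tool tilted 22 to 40 deg
- panel_handle (a point): middle of the panel's dark bar handle: round bar 10 mm thick, 82 mm long, parallel to the hinge (y), on two posts 60 mm apart; its axis is 32 mm off the panel's outer face and 190 mm down the slope from the hinge. Site axes: x up the slope, y to the left along the bar, z out of the panel
- panel_hinge (a point): middle of the hinge line, console frame (95, 0, 180) mm; axes as panel_handle, turning with the panel
- cam_left (a joint): left (+y) quarter-turn cam fastener: 0 = locked (wing lies along the slope), grows counter-clockwise as seen looking at the panel's face, 1.571 rad = fully unlocked at its stop (wing lies across, parallel to the hinge); starts 0 to 0.25; friction 0.08 N m, stays where left
- cam_left_grip (a point): on the axis of the left fastener, 21 mm out from the panel's face, in the middle of its steel wing: 60 mm long, 10 mm thick, standing from 6.5 to 34.5 mm above the face over a 30 mm round boss. 180 mm down the slope from the hinge, 88 mm to the left of the panel's middle line. Site axes: x along the wing (up the slope at 0), z out of the panel
- cam_right (a joint): right (-y) quarter-turn cam fastener: 0 = locked (wing lies along the slope), grows counter-clockwise as seen looking at the panel's face, 1.571 rad = fully unlocked at its stop (wing lies across, parallel to the hinge); starts 0 to 0.25; friction 0.08 N m, stays where left
- cam_right_grip (a point): on the axis of the right fastener, 21 mm out from the panel's face, in the middle of its steel wing: 60 mm long, 10 mm thick, standing from 6.5 to 34.5 mm above the face over a 30 mm round boss. 180 mm down the slope from the hinge, 88 mm to the right of the panel's middle line. Site axes: x along the wing (up the slope at 0), z out of the panel
- lever_long (a joint): long switch lever standing in the box under the panel; 0 = leaning 0.5 rad towards the front, 1.0 = thrown over, leaning 0.5 rad to the back; starts 0 to 0.12; friction 0.10 N m, stays where left
- lever_long_tip (a point): top end of the long lever: arm 64 mm long from its pivot, 9 mm thick with a 14 mm thick, 18 mm long black grip at the end; it pivots at console x = -18 mm, z = 24 mm, and y = +42 or -42 mm (the short lever stands in the other place; which is which varies)
- lever_short (a joint): short switch lever standing in the box under the panel; 0 = leaning 0.5 rad towards the front, 1.0 = thrown over, leaning 0.5 rad to the back; starts 0 to 0.12; friction 0.10 N m, stays where left
- lever_short_tip (a point): top end of the short lever: arm 34 mm long from its pivot, 9 mm thick with a 14 mm thick, 18 mm long black grip at the end; it pivots at console x = -18 mm, z = 24 mm, and y = +42 or -42 mm (the long lever stands in the other place; which is which varies)
- carton: standing yellow carton 62 x 85 x 150 mm high; a loose bystander, origin under its centre
- soap_block: cream soap block, 62 x 42 x 32 mm high; a loose bystander, origin under its centre
- dye_bottle: small dropper bottle with pointed cap, 26 mm across, 76 mm high; a loose bystander, origin under its centre
- lidded_jar: second white-lidded jar, right of the box, 42 mm across, 34 mm high; a loose bystander, origin under its centre
- tape_roll: roll of brown tape lying flat, 94 mm across, 48 mm high; a loose bystander, origin under its centre
- stick: flat wooden stirring stick, 150 x 16 x 8 mm; a loose bystander, origin under its centre
- jar: small white-lidded jar, 42 mm across, 34 mm high; a loose bystander, origin under its centre

How it is judged (in metres and radians):
On the way, in this order (a step that is already met when the one before it is completed fails the run):
1. both fasteners turned to unlocked with the panel still shut (value of joint each of cam_left, cam_right above 1.3 rad and value of joint panel below 0.1 rad), for 0.2 s.
2. panel swung fully open (value of joint each of cam_left, cam_right above 1.3 rad and value of joint panel above 1.2 rad), for 0.2 s.
3. long lever thrown over to the back (value of joint lever_long above 0.85 rad and value of joint panel above 1.2 rad), for 0.2 s.
At the end, for the whole second after the job is handed in: both fasteners past 1.3 rad, the panel open past 1.2 rad, the long lever past 0.85 rad, the short lever still below 0.25 rad, panel and lever at rest (all of step 3 and value of joint each of cam_left, cam_right above 1.3 rad and value of joint lever_short below 0.25 rad and velocity of joint panel between -0.05 and 0.05 rad/s and velocity of joint lever_long between -0.05 and 0.05 rad/s); the robot touches nothing.
It fails at once if the short lever is moved (value of joint lever_short above 0.3 rad).
It fails at once if a bystander is shifted by more than 30 mm (distance of any of carton, soap_block, dye_bottle, lidded_jar, tape_roll, stick, jar from where it was at the start of the episode above 0.03 m).
It fails at once if a standing bystander is tipped over (angle between any of carton, dye_bottle's own z axis and vertical above 0.6 rad).
It also fails if it takes over 72 s, if anything falls off the work surface, if the arm or the gripper's body presses on something with over 40 N, if the wrist force passes 120 N, or if a joint passes its speed limit or range.

## Robot

A 6-joint arm with a two-finger parallel gripper is mounted at the origin on the work surface; the furniture and walls round the work are solid. World frame = base frame: x ahead of the robot, y to its left, z up, the work surface at z = 0. Lengths are in mm, angles in rad, forces in N, time in s.
With the tool pointing down it reaches from about 325 to 775 mm from the base axis. Payload 5.5 kg.
Tool frame: the origin (TCP) lies on the centre line of the jaws, within the pads' length; the fingertips stand 22 mm ahead of it and the grasp point (between the pads) lies 3 mm ahead of it (env.nose_length is the distance from the TCP to the fingertips, in mm); z points along the fingers, y is the line along which they close (so a half turn about z gives the same grasp; the last joint's range is limited). The gripper opens to 85 mm and grips with 20 to 120 N. Pads are 22 mm wide; open, the fingers measure 114 mm over their backs; the gripper's body (76 mm by 85 mm) begins 54 mm behind the grasp point. The pads swing forward as they close: fully open they stand 13 mm farther back than shut.
Start: joints at [1.115, 0.091, 1.231, -0, 1.82, -0.057], TCP at [232.993, 552.929, 253.275] pointing down, gripper open.
Joint ranges: [-2.87, 2.87], [-0.86, 2.18], [0.17, 2.46], [-1.51, 4.65], [0.06, 2.69], [-2.65, 2.65]. Speed limits (rad/s): [2.57, 2.57, 3.01, 3.14, 3.14, 3.14].

## Interface

Orientations are given as [roll, pitch, yaw] about the fixed x, y, z axes, in that order (R = Rz(yaw) Ry(pitch) Rx(roll)).
In Python, from station import env gives the robot as it stands.
- The arm moves only by the shell command python3 -m jog 'ROWS' [FORCE]. ROWS is JSON, a list of rows, each a list of 3 entries, a list of its own where there are three numbers: the turn, a rotation vector about the tool's x, y, z in units of 6 degrees (1.0 is 6 degrees), then the shift along the tool's x, y, z in units of 40 mm (1.0 is 40 mm), then the opening, from 0 (shut) to 1 (fully open). A call has 1 to 8 rows; each row shifts and turns the commanded pose from where the row before left it, along the tool's axes as they then stand; what a row does not reach is not made up. A row lasts 1/8 s, in which the tool goes at most 62.5 mm and 10.7 degrees, less where a joint would pass 70% of its speed; a pose out of reach is approached as far as the arm can. A call is refused whole if a number of a shift passes 1 or a number of a turn 1, either way. A call with a gripper value outside its range is refused whole. The fingers move at their own pace and stop on an object; FORCE is the grip in N (left out, the last holds). Time passes only in rows, so rows that do not move let the fingers close. It gives the time, the measured TCP pose, the force, the opening and the grip force at its end, in the units of the state.
- env.get_obs(): the state, without advancing time (a new reading comes with each control period).
- env.camera(name): name is "scene" or "top" or "wrist"; returns the picture (384x512x3 uint8, red, green, blue); there is no depth.
- env.get_calibration(name): a dict with "fov_y" (degrees; the focal length in pixels is half the picture's height over the tangent of half this angle, whatever the lens; pixels are square), "cx", "cy" (the principal point, pixels), "cam_to_world" (4x4, takes a point from camera to world coordinates); the wrist camera has in their place "tool_from_camera" (4x4, takes a point from camera to tool coordinates, whose origin is the TCP and whose axes are the flange's). Camera axes: x right, y up, looking along -z (the intrinsics and any distortion apply to the point x, -y, -z); pixel columns grow to the right and rows downward; lengths in mm; the calibration is good to about 2 mm. A picture is of the moment at which its call begins: read the wrist's pose just before it. get_calibration takes no time and is no camera call.
- env.close_job(): hands the job in; it is judged then, once.
Trained networks look in the newest picture that a camera, given by its name, has taken for a name from the list of things; names that differ only in an ending like _2 or _b are one class to them, and where a whole thing is asked for, a point or a joint stands for the part that bears it (a point fixed in the world has none). Each returns a list of dicts, best first, with "confidence" (0 to 1); they miss things now and then, are a little off and sometimes report something else, mostly with a low value. They report only what shows in the picture. A call takes as long as a camera call.
- env.search_frame(camera, label): "xy" ([column, row] as shares, 0 to 1, of the picture: columns of its width, rows of its height, amid what is visible of it).
- env.spot_point(camera, label): "xy" ([column, row] as shares, 0 to 1, of the picture: columns of its width, rows of its height: a listed point, or the origin of a listed thing).
The state is a dict: "clock": time; "q": joint angles; "qvel": joint speeds; "effort": joint torques, N m; "eef_pos": TCP position; "ee_rot": TCP orientation; "ft_force": force on the tool from outside, world axes, zero at the start; "moment": the same for the moment, N m; "grip_width": finger opening in mm; "finger_force": force on a finger pad.
Only numpy, scipy, OpenCV 4.12 (cv2) and the standard library are available. Lean on these libraries where they do the work, as an engineer would, in place of code of your own. Each camera call takes 0.05 s, during which the arm holds its last target. There are 200 camera calls.

## Working session

There is one attempt and no reset: what is moved stays moved. The work goes in short steps, Python scripts to look and compute and a shell command to move; the robot and the scene stay as the last step left them, time stands still between calls to the robot, and variables do not carry over. Pictures are saved under pics/ and viewed, at most 10 in all, crops included, and the job is handed in when it is done.

```bash
ls; mkdir -p pics; cat > h.py <<'E'
import numpy as np, cv2, json
from scipy.spatial.transform import Rotation as R
from station import env
def shot(cam,name):
    im=env.camera(cam); cv2.imwrite(f'pics/{name}.png',cv2.cvtColor(im,cv2.COLOR_RGB2BGR)); return im
def proj(cam,P,tool=None):
    c=env.get_calibration(cam); f=192/np.tan(np.radians(c['fov_y']/2))
    T=np.array(c['cam_to_world']) if 'cam_to_world' in c else tool@np.array(c['tool_from_camera'])
    p=(np.c_[np.atleast_2d(P),np.ones(len(np.atleast_2d(P)))]@np.linalg.inv(T).T)[:,:3]
    return np.c_[c['cx']+f*p[:,0]/-p[:,2], c['cy']-f*p[:,1]/-p[:,2]]
def toolT():
    o=env.get_obs(); T=np.eye(4); T[:3,:3]=R.from_euler('xyz',o['ee_rot']).as_matrix(); T[:3,3]=o['eef_pos']; return T
E
python3 - <<'E'
from h import *
print(env.get_obs())
L=['console','panel_handle','panel_hinge','cam_left_grip','cam_right_grip','lever_long_tip','carton','soap_block','dye_bottle','lidded_jar','tape_roll','stick','jar']
for c in ['scene','top']:
    shot(c,c+'0'); k=env.get_calibration(c); print(c,k)
    for l in L:
        print(l,[(np.round(np.array(d['xy'])*[512,384],1).tolist(),round(d['confidence'],2)) for d in env.spot_point(c,l)][:2])
E
```

```text
pics
{'clock': 0.0, 'q': array([ 1.11526760e+00,  9.18705389e-02,  1.23191901e+00, -1.65598790e-05,
        1.81980714e+00, -5.66972691e-02]), 'qvel': array([-1.99507829e-04,  1.49055887e-03,  3.22885229e-04,  6.93477879e-05,
        2.71286475e-04, -1.81257449e-03]), 'effort': array([-5.82478315e-04, -4.58717787e+01, -4.18037438e+01, -1.12633734e-05,
        1.12534995e-02, -7.54069958e-06]), 'eef_pos': array([232.89950277, 552.68182138, 252.12513567]), 'ee_rot': array([-3.13959092e+00, -9.75311879e-05,  2.74275703e+00]), 'ft_force': array([-0.42731855,  0.01152069, -0.03345894]), 'moment': array([-0.03942472, -0.00032192,  0.0178307 ]), 'finger_force': 0.0, 'grip_width': 85.32710991831964}
scene {'fov_y': 46.76791438777654, 'cx': 256.95601692875454, 'cy': 198.4659565008598, 'cam_to_world': array([[ 4.53187436e-01,  6.14884899e-01, -6.45397327e-01,
        -1.12138943e+01],
       [-8.91377039e-01,  3.19292142e-01, -3.21713385e-01,
        -3.42960092e+02],
       [ 8.25359233e-03,  7.21088822e-01,  6.92793468e-01,
         7.44005799e+02],
       [ 0.00000000e+00,  0.00000000e+00, 
[... 973 characters left out ...]
e-01,
         1.11068475e+03],
       [ 0.00000000e+00,  0.00000000e+00,  0.00000000e+00,
         1.00000000e+00]])}
console [([284.4, 168.7], 0.92)]
panel_handle [([275.9, 193.3], 0.66)]
panel_hinge [([288.9, 116.5], 0.74), ([271.9, 229.6], 0.64)]
cam_left_grip [([246.5, 184.0], 0.72), ([324.5, 227.7], 0.38)]
cam_right_grip [([315.5, 189.4], 0.53)]
lever_long_tip []
carton [([218.7, 143.1], 0.72)]
soap_block [([218.3, 186.0], 0.86), ([222.8, 211.8], 0.17)]
dye_bottle [([289.3, 116.9], 0.51), ([335.8, 200.5], 0.41)]
lidded_jar [([345.0, 166.5], 0.51)]
tape_roll [([328.9, 227.8], 0.83), ([345.2, 168.8], 0.3)]
stick [([275.4, 228.7], 0.61)]
jar [([222.9, 212.3], 0.58), ([344.1, 168.4], 0.3)]
```

```bash
cat >> h.py <<'E'
from scipy.optimize import least_squares
S,C=np.sin(np.pi/6),np.cos(np.pi/6)
def slope(s,y,h,th=0):  # console frame: s down-slope from hinge, y, h above the panel's outer face; th opening
    a=np.pi/6-th   # up-slope direction angle
    u=np.array([np.cos(a),0,np.sin(a)]); n=np.array([-np.sin(a),0,np.cos(a)])
    return np.array([95,0,180])-s*u+np.array([0,y,0])+(h+FACE)*n
FACE=6
def w(pose,P):
    x,y,t=pose; P=np.atleast_2d(P); return np.c_[x+P[:,0]*np.cos(t)-P[:,1]*np.sin(t), y+P[:,0]*np.sin(t)+P[:,1]*np.cos(t), P[:,2]]
E
python3 - <<'E'
from h import *
P=dict(o=[0,0,0],h=slope(190,0,32),hi=[95,0,180],cl=slope(180,88,21),cr=slope(180,-88,21))
obs={'scene':dict(o=(289.7,222),h=(266.7,208),hi=(319,139.6),cl=(239.4,188.7),cr=(311.7,225.7)),
'top':dict(o=(284.4,168.7),h=(275.9,193.3),hi=(288.9,116.5),cl=(246.5,184),cr=(315.5,189.4))}
def f(p):
    return np.concatenate([(proj(c,w(p,[P[k] for k in o]))-np.array(list(o.values()))).ravel() for c,o in obs.items()])
r=least_squares(f,[450,-50,0],x_scale=[10,10,.1],loss='soft_l1'); print(r.x,np.round(f(r.x),1))
p=r.x
pts=[[-110,-130,62],[-110,130,62],[110,-130,186],[110,130,186],[-110,-130,0],[-110,130,0],P['h'],P['cl'],P['cr'],slope(190,41,32),slope(190,-41,32)]+[slope(s,y,0) for s in(0,230) for y in(-128,128)]
im=np.hstack([cv2.resize(cv2.imread(f'pics/{c}0.png')[50:350,120:420] if 1 else 0,None,fx=1,fy=1) for c in('scene','top')])
b=[]
for c in('scene','top'):
    i=cv2.resize(cv2.imread(f'pics/{c}0.png')[80:340,130:390],(780,780) if 0 else (400,400))
    raw=i.copy()
    for q in proj(c,w(p,pts)): cv2.circle(i,tuple(int(v) for v in (q-[130,80])*400/260),3,(0,0,255),1)
    b.append(i)
cv2.imwrite('pics/ov.png',np.hstack(b))
E
```

```text
[ 6.43154859e+02 -1.00749134e+02 -1.51618768e-01] [-0.2  1.3  2.3  1.2 -0.5 -0.3 -1.3  0.6 -1.   0.  -1.5 -0.9  4.3 -1.4
  0.4 -0.8  0.6 -1.3 -0.8  1.4]
```

View pics/ov.png

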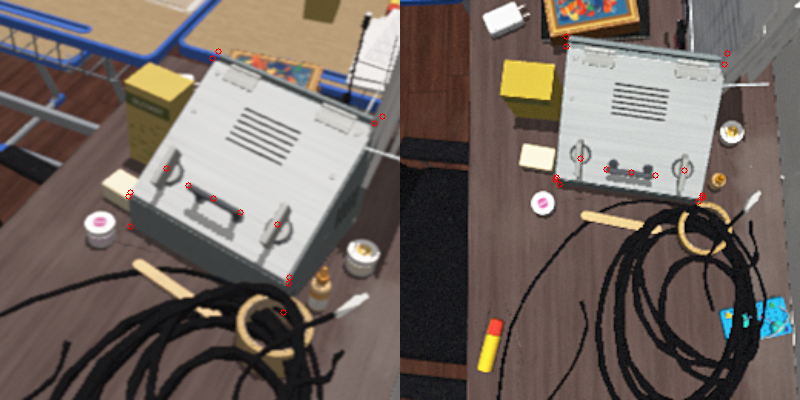

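The fit matches the picture to about 4 px: handle near scene (267,208), cams near scene (239,189) and (312,226). The bystanders hug the left, right and front. I'll refine the pose with the wrist camera from over the panel.

```bash
cat >> h.py <<'E'
from scipy.spatial.transform import Slerp
POSE=[643.2,-100.7,-.1516]
def tgt(P,zdir,ydir,pose=None):  # grasp-frame target in console coords -> 4x4 (P = TCP)
    pose=pose or POSE; z=np.array(zdir,float); z/=np.linalg.norm(z); y=np.array(ydir,float); y-=z*(y@z); y/=np.linalg.norm(y)
    T=np.eye(4); T[:3,:3]=R.from_euler('z',pose[2]).as_matrix()@np.c_[np.cross(y,z),y,z]; T[:3,3]=w(pose,P)[0]; return T
def plan(T1,n,op,T0=None,show=1):
    T0=toolT() if T0 is None else T0
    rv=(R.from_matrix(T0[:3,:3]).inv()*R.from_matrix(T1[:3,:3])).as_rotvec(); rows=[]; Rk=R.from_matrix(T0[:3,:3]); p=T0[:3,3]
    step=np.round(np.degrees(rv)/n/6,2)
    for k in range(n):
        s=np.round(Rk.inv().apply(T0[:3,3]+(T1[:3,3]-T0[:3,3])*(k+1)/n-p)/40,2)
        rows.append([step.tolist(),s.tolist(),op]); p=p+Rk.apply(s*40); Rk=Rk*R.from_rotvec(np.radians(step*6))
    if show:
        for i in range(0,n,8): print(json.dumps(rows[i:i+8]).replace(' ',''))
    e=np.eye(4); e[:3,:3]=Rk.as_matrix(); e[:3,3]=p; return e
E
python3 - <<'E'
from h import *
n=-slope(0,0,-6+1)+np.array([95,0,180]); print('n',n)
T=tgt(slope(150,0,190),n,[0,-1,0]); print(T.round(2))
T0=toolT(); M=T.copy(); M[:3,:3]=R.from_euler('xyz',[np.pi,0,2.743-1.6]).as_matrix(); M[:3,3]=T0[:3,3]+.6*(T[:3,3]-T0[:3,3]); M[2,3]=300
e=plan(M,16,1); print(); plan(T,16,1,e)
E
```

```text
n [ 0.5        0.        -0.8660254]
[[ 8.6000e-01 -1.5000e-01  4.9000e-01  5.1182e+02]
 [-1.3000e-01 -9.9000e-01 -8.0000e-02 -8.0630e+01]
 [ 5.0000e-01  0.0000e+00 -8.7000e-01  2.7474e+02]
 [ 0.0000e+00  0.0000e+00  0.0000e+00  1.0000e+00]]
[[[-0.0,-0.0,0.95],[-0.47,-0.45,-0.07],1],[[-0.0,-0.0,0.95],[-0.51,-0.39,-0.08],1],[[-0.0,-0.0,0.95],[-0.56,-0.35,-0.07],1],[[-0.0,-0.0,0.95],[-0.58,-0.28,-0.07],1],[[-0.0,-0.0,0.95],[-0.6,-0.23,-0.08],1],[[-0.0,-0.0,0.95],[-0.63,-0.17,-0.07],1],[[-0.0,-0.0,0.95],[-0.64,-0.1,-0.07],1],[[-0.0,-0.0,0.95],[-0.65,-0.04,-0.07],1]]
[[[-0.0,-0.0,0.95],[-0.65,0.02,-0.08],1],[[-0.0,-0.0,0.95],[-0.64,0.09,-0.07],1],[[-0.0,-0.0,0.95],[-0.63,0.16,-0.07],1],[[-0.0,-0.0,0.95],[-0.61,0.21,-0.08],1],[[-0.0,-0.0,0.95],[-0.59,0.27,-0.07],1],[[-0.0,-0.0,0.95],[-0.56,0.34,-0.07],1],[[-0.0,-0.0,0.95],[-0.52,0.38,-0.08],1],[[-0.0,-0.0,0.95],[-0.48,0.44,-0.07],1]]

[[[-0.2,0.27,0.76],[-0.29,0.32,0.04],1],[[-0.2,0.27,0.76],[-0.27,0.34,0.04],1],[[-0.2,0.27,0.76],[-0.23,0.36,0.04],1],[[-0.2,0.27,0.76],[-0.22,0.38,0.04],1],[[-0.2,0.27,0.76],[-0.18,0.39,0.04],1],[[-0.2,0.27,0.76],[-0.15,0.41,0.05],1],[[-0.2,0.27,0.76],[-0.12,0.41,0.05],1],[[-0.2,0.27,0.76],[-0.08,0.42,0.06],1]]
[[[-0.2,0.27,0.76],[-0.06,0.43,0.06],1],[[-0.2,0.27,0.76],[-0.02,0.43,0.07],1],[[-0.2,0.27,0.76],[0.01,0.43,0.08],1],[[-0.2,0.27,0.76],[0.04,0.42,0.09],1],[[-0.2,0.27,0.76],[0.07,0.42,0.1],1],[[-0.2,0.27,0.76],[0.1,0.4,0.11],1],[[-0.2,0.27,0.76],[0.13,0.4,0.13],1],[[-0.2,0.27,0.76],[0.15,0.38,0.13],1]]
```

```bash
python3 -m jog '[[[0,0,0.95],[-0.47,-0.45,-0.07],1],[[0,0,0.95],[-0.51,-0.39,-0.08],1],[[0,0,0.95],[-0.56,-0.35,-0.07],1],[[0,0,0.95],[-0.58,-0.28,-0.07],1],[[0,0,0.95],[-0.6,-0.23,-0.08],1],[[0,0,0.95],[-0.63,-0.17,-0.07],1],[[0,0,0.95],[-0.64,-0.1,-0.07],1],[[0,0,0.95],[-0.65,-0.04,-0.07],1]]'
python3 -m jog '[[[0,0,0.95],[-0.65,0.02,-0.08],1],[[0,0,0.95],[-0.64,0.09,-0.07],1],[[0,0,0.95],[-0.63,0.16,-0.07],1],[[0,0,0.95],[-0.61,0.21,-0.08],1],[[0,0,0.95],[-0.59,0.27,-0.07],1],[[0,0,0.95],[-0.56,0.34,-0.07],1],[[0,0,0.95],[-0.52,0.38,-0.08],1],[[0,0,0.95],[-0.48,0.44,-0.07],1]]'
python3 -m jog '[[[-0.2,0.27,0.76],[-0.29,0.32,0.04],1],[[-0.2,0.27,0.76],[-0.27,0.34,0.04],1],[[-0.2,0.27,0.76],[-0.23,0.36,0.04],1],[[-0.2,0.27,0.76],[-0.22,0.38,0.04],1],[[-0.2,0.27,0.76],[-0.18,0.39,0.04],1],[[-0.2,0.27,0.76],[-0.15,0.41,0.05],1],[[-0.2,0.27,0.76],[-0.12,0.41,0.05],1],[[-0.2,0.27,0.76],[-0.08,0.42,0.06],1]]'
python3 -m jog '[[[-0.2,0.27,0.76],[-0.06,0.43,0.06],1],[[-0.2,0.27,0.76],[-0.02,0.43,0.07],1],[[-0.2,0.27,0.76],[0.01,0.43,0.08],1],[[-0.2,0.27,0.76],[0.04,0.42,0.09],1],[[-0.2,0.27,0.76],[0.07,0.42,0.1],1],[[-0.2,0.27,0.76],[0.1,0.4,0.11],1],[[-0.2,0.27,0.76],[0.13,0.4,0.13],1],[[-0.2,0.27,0.76],[0.15,0.38,0.13],1]]'
python3 - <<'E'
from h import *
o=env.get_obs(); print(o['clock'],o['q'].round(2)); T=toolT(); print(T.round(2)); np.save('T1.npy',T)
i=shot('wrist','w1'); print({k:np.round(v,3).tolist() for k,v in env.get_calibration('wrist').items()})
for l in ['panel_handle','panel_hinge','cam_left_grip','cam_right_grip']:
    print(l,[(np.round(np.array(d['xy'])*[512,384],1).tolist(),round(d['confidence'],2)) for d in env.spot_point('wrist',l)][:2])
print(proj('wrist',w(POSE,[slope(190,0,32),[95,0,180],slope(180,88,21),slope(180,-88,21)]),T))
E
```

```text
clock: 2.4
eef_pos: [317.0, 362.1, 276.7]
ee_rot: [3.141, -0.0, 1.944]
ft_force: [-0.8, -1.2, 0.1]
grip_width: 85.5
finger_force: 0.0
clock: 3.4
eef_pos: [400.7, 172.1, 300.4]
ee_rot: [3.141, -0.0, 1.148]
ft_force: [-0.0, 0.9, 0.5]
grip_width: 85.4
finger_force: 0.0
clock: 4.4
eef_pos: [456.3, 45.8, 287.5]
ee_rot: [3.053, -0.264, 0.519]
ft_force: [0.3, 0.1, -0.5]
grip_width: 85.4
finger_force: 0.0
clock: 5.4
eef_pos: [511.7, -81.1, 274.8]
ee_rot: [-3.132, -0.526, -0.16]
ft_force: [0.5, 0.4, -0.2]
grip_width: 85.5
finger_force: 0.0
5.4 [-0.26 -0.58  1.83  0.06  1.37  1.47]
[[ 8.5000e-01 -1.5000e-01  5.0000e-01  5.1166e+02]
 [-1.4000e-01 -9.9000e-01 -7.0000e-02 -8.1130e+01]
 [ 5.0000e-01 -1.0000e-02 -8.6000e-01  2.7483e+02]
 [ 0.0000e+00  0.0000e+00  0.0000e+00  1.0000e+00]]
{'fov_y': 66.872, 'cx': 254.94, 'cy': 195.24, 'tool_from_camera': [[-0.0, 0.951, 0.308, 78.32], [1.0, 0.0, -0.0, -0.578], [-0.0, 0.308, -0.951, -119.824], [0.0, 0.0, 0.0, 1.0]]}
panel_handle [([256.1, 226.4], 0.88)]
panel_hinge [([254.5, 20.3], 0.75)]
cam_left_grip [([169.7, 208.5], 0.95)]
cam_right_grip [([336.1, 209.7], 0.67)]
[[256.03361836 221.70429279]
 [254.93267846  23.11358768]
 [173.16098675 209.3107171 ]
 [339.16445868 208.51814976]]
```

View pics/w1.png

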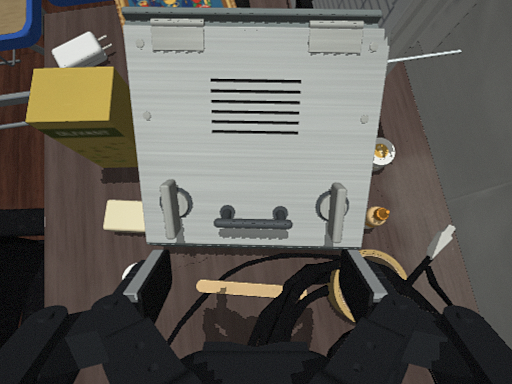

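The wrist view shows the left wing at (169,210), the right wing at (338,212) and the bar at (254,223). Both wings lie nearly along the slope. The panel's front edge runs from (147,246) to (361,247). I'll refit the console pose with all views.

```bash
python3 - <<'E'
from h import *
P=dict(o=[0,0,0],h=slope(190,0,32),hi=[95,0,180],cl=slope(180,88,21),cr=slope(180,-88,21),fl=slope(230,128,0),fr=slope(230,-128,0),b1=slope(190,41,32),b2=slope(190,-41,32))
T=np.load('T1.npy')
obs={'scene':dict(o=(289.7,222),h=(266.7,208),hi=(319,139.6),cl=(239.4,188.7),cr=(311.7,225.7)),
'top':dict(o=(284.4,168.7),h=(275.9,193.3),cl=(246.5,184),cr=(315.5,189.4)),
'wrist':dict(h=(255.,225),hi=(254.5,20.3),cl=(169.5,209),cr=(337,211),fl=(147,246),fr=(361,247),b1=(214.5,223),b2=(292.5,224))}
def f(p,cs=('scene','top','wrist')):
    return np.concatenate([(proj(c,w(p,[P[k] for k in obs[c]]),T)-np.array(list(obs[c].values()))).ravel() for c in cs])
for cs in [('scene','top','wrist'),('wrist',),('scene','top')]:
    r=least_squares(f,[640,-100,-.15],x_scale=[10,10,.1],loss='soft_l1',args=(cs,)); print(cs,r.x.round(3)); print(f(r.x,('wrist',)).reshape(-1,2).round(1).tolist())
E
```

```text
('scene', 'top', 'wrist') [ 6.41722e+02 -9.91830e+01 -1.65000e-01]
[[-1.3, -1.7], [0.4, 4.3], [1.5, 0.8], [0.2, 0.2], [-1.0, -3.2], [1.9, -2.2], [-0.4, 0.0], [0.9, -0.3]]
('wrist',) [ 6.41444e+02 -9.88530e+01 -1.65000e-01]
[[-1.6, -1.3], [0.1, 4.6], [1.2, 1.1], [-0.1, 0.5], [-1.3, -2.9], [1.6, -1.9], [-0.7, 0.3], [0.6, -0.0]]
('scene', 'top') [ 6.43586e+02 -1.00977e+02 -1.54000e-01]
[[1.0, -3.7], [0.9, 2.4], [3.7, -0.3], [2.2, -2.7], [1.2, -3.8], [3.9, -5.2], [2.0, -1.6], [3.2, -2.8]]
```

```bash
sed -i 's/^POSE=.*/POSE=[641.6,-99.0,-.165]/' h.py; cat >> h.py <<'E'
N0=[.5,0,-C]
E
python3 - <<'E'
from h import *
e=plan(tgt(slope(180,88,75),N0,[0,-1,0]),5,.5); plan(tgt(slope(180,88,32),N0,[0,-1,0]),2,.5,e)
E
```

```text
[[[-0.03,-0.0,0.02],[-0.15,-0.45,0.58],0.5],[[-0.03,-0.0,0.02],[-0.16,-0.45,0.58],0.5],[[-0.03,-0.0,0.02],[-0.15,-0.45,0.57],0.5],[[-0.03,-0.0,0.02],[-0.16,-0.45,0.58],0.5],[[-0.03,-0.0,0.02],[-0.16,-0.45,0.57],0.5]]
[[[0.01,-0.0,-0.01],[0.0,-0.0,0.54],0.5],[[0.01,-0.0,-0.01],[0.0,-0.01,0.53],0.5]]
```

```bash
python3 -m jog '[[[-0.03,0,0.02],[-0.15,-0.45,0.58],0.5],[[-0.03,0,0.02],[-0.16,-0.45,0.58],0.5],[[-0.03,0,0.02],[-0.15,-0.45,0.57],0.5],[[-0.03,0,0.02],[-0.16,-0.45,0.58],0.5],[[-0.03,0,0.02],[-0.16,-0.45,0.57],0.5]]'
python3 - <<'E'
from h import *
T=toolT(); shot('wrist','w2')
for l in ['panel_handle','cam_left_grip']:
    print(l,[(np.round(np.array(d['xy'])*[512,384],1).tolist(),round(d['confidence'],2)) for d in env.spot_point('wrist',l)][:2])
print(proj('wrist',w(POSE,[slope(190,0,32),slope(180,88,21)]),T))
plan(tgt(slope(180,88,32),N0,[0,-1,0]),2,.5)
E
```

```text
clock: 6.28
eef_pos: [556.4, 5.2, 159.5]
ee_rot: [3.14, -0.525, -0.167]
ft_force: [-0.4, -0.8, -1.0]
grip_width: 42.9
finger_force: 0.0
panel_handle [([399.8, 251.0], 0.86)]
cam_left_grip [([255.7, 223.4], 0.56), ([399.8, 251.9], 0.27)]
[[397.86381237 249.57510971]
 [256.81704695 227.9345095 ]]
[[[0.01,0.01,-0.0],[0.02,0.01,0.52],0.5],[[0.01,0.01,-0.0],[0.02,0.0,0.52],0.5]]
```

View pics/w2.png

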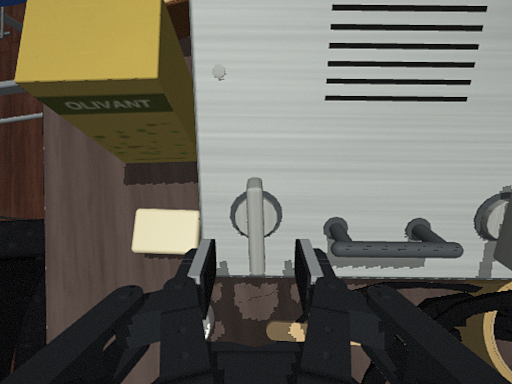

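The left wing stands at column 256, between the fingers (215 and 297), and the prediction agrees to a few px. I'll descend and close on it.

```bash
python3 -m jog '[[[0.01,0.01,0],[0.02,0.01,0.52],0.5],[[0.01,0.01,0],[0.02,0,0.52],0.5],[[0,0,0],[0,0,0],0],[[0,0,0],[0,0,0],0],[[0,0,0],[0,0,0],0]]' 40
python3 - <<'E'
from h import *
print(toolT().round(2), tgt(slope(180,88,32),N0,[0,-1,0])[:3,3])
E
```

```text
clock: 7.05
eef_pos: [578.4, 0.7, 126.3]
ee_rot: [-3.138, -0.529, -0.169]
ft_force: [3.0, 4.8, -3.3]
grip_width: 8.9
finger_force: 43.7
[[ 8.5000e-01 -1.7000e-01  5.0000e-01  5.7842e+02]
 [-1.5000e-01 -9.9000e-01 -8.0000e-02  6.5000e-01]
 [ 5.0000e-01 -0.0000e+00 -8.6000e-01  1.2625e+02]
 [ 0.0000e+00  0.0000e+00  0.0000e+00  1.0000e+00]] [577.25459633   0.92604254 122.90896534]
```

```bash
python3 -m jog '[[[0,0,-0.95],[0,0,0],0],[[0,0,-0.95],[0,0,0],0],[[0,0,-0.95],[0,0,0],0],[[0,0,-0.95],[0,0,0],0],[[0,0,-0.95],[0,0,0],0],[[0,0,-0.95],[0,0,0],0],[[0,0,-0.95],[0,0,0],0],[[0,0,-0.95],[0,0,0],0]]'
python3 -m jog '[[[0,0,-0.95],[0,0,0],0],[[0,0,-0.95],[0,0,0],0],[[0,0,-0.95],[0,0,0],0],[[0,0,-0.95],[0,0,0],0],[[0,0,-0.95],[0,0,0],0],[[0,0,-0.95],[0,0,0],0],[[0,0,-0.95],[0,0,0],0],[[0,0,-0.65],[0,0,0],0]]'
python3 - <<'E'
from h import *
T=toolT(); print(T.round(2), env.get_obs()['q'].round(2),env.get_obs()['moment'].round(2))
y=T[:3,1]; a=w([0,0,POSE[2]],[slope(0,0,0)-slope(1,0,0)])[0]; b=w([0,0,POSE[2]],[[0,1,0]])[0]
print('angle of jaw y from up-slope deg',np.degrees(np.arctan2(y@b,y@a)))
E
```

```text
clock: 8.05
eef_pos: [578.3, 1.5, 126.1]
ee_rot: [2.749, -0.363, 0.704]
ft_force: [2.2, 7.9, -1.8]
grip_width: 8.7
finger_force: 43.8
clock: 9.05
eef_pos: [577.7, 2.1, 125.7]
ee_rot: [2.615, -0.009, 1.398]
ft_force: [-1.9, 8.0, -0.5]
grip_width: 9.0
finger_force: 44.3
[[ 1.7000e-01  8.5000e-01  5.0000e-01  5.7775e+02]
 [ 9.9000e-01 -1.5000e-01 -8.0000e-02  2.0600e+00]
 [ 1.0000e-02  5.0000e-01 -8.6000e-01  1.2569e+02]
 [ 0.0000e+00  0.0000e+00  0.0000e+00  1.0000e+00]] [-0.02 -0.38  1.96 -0.08  1.04  0.18] [1.37 0.66 0.6 ]
angle of jaw y from up-slope deg -0.6498055627508758
```

```bash
python3 -m jog '[[[0,0,0],[0,0,0],0.5],[[0,0,0],[0,0,0],0.5],[[0,0,0],[0,0,-0.7],0.5],[[0,0,0],[0,0,-1],0.5]]'
python3 - <<'E'
from h import *
o=env.get_obs(); print(o['grip_width'],o['eef_pos'])
e=plan(tgt(slope(180,-88,80),N0,[0,-1,0]),16,.5)
E
```

```text
clock: 9.55
eef_pos: [543.5, 5.0, 183.2]
ee_rot: [2.617, -0.006, 1.392]
ft_force: [0.0, 0.7, 0.4]
grip_width: 42.4
finger_force: 0.0
42.39708554589147 [543.5487942    4.99855827 183.20195174]
[[[0.0,0.0,0.93],[-0.27,0.0,0.03],0.5],[[0.0,0.0,0.93],[-0.27,0.03,0.04],0.5],[[0.0,0.0,0.93],[-0.27,0.06,0.03],0.5],[[0.0,0.0,0.93],[-0.26,0.08,0.03],0.5],[[0.0,0.0,0.93],[-0.25,0.11,0.04],0.5],[[0.0,0.0,0.93],[-0.24,0.13,0.03],0.5],[[0.0,0.0,0.93],[-0.23,0.15,0.03],0.5],[[0.0,0.0,0.93],[-0.21,0.17,0.04],0.5]]
[[[0.0,0.0,0.93],[-0.19,0.2,0.03],0.5],[[0.0,0.0,0.93],[-0.17,0.21,0.04],0.5],[[0.0,0.0,0.93],[-0.15,0.22,0.03],0.5],[[0.0,0.0,0.93],[-0.13,0.24,0.03],0.5],[[0.0,0.0,0.93],[-0.11,0.26,0.04],0.5],[[0.0,0.0,0.93],[-0.07,0.26,0.03],0.5],[[0.0,0.0,0.93],[-0.06,0.26,0.03],0.5],[[0.0,0.0,0.93],[-0.03,0.28,0.04],0.5]]
```

```bash
python3 -m jog '[[[0,0,0.93],[-0.27,0,0.03],0.5],[[0,0,0.93],[-0.27,0.03,0.04],0.5],[[0,0,0.93],[-0.27,0.06,0.03],0.5],[[0,0,0.93],[-0.26,0.08,0.03],0.5],[[0,0,0.93],[-0.25,0.11,0.04],0.5],[[0,0,0.93],[-0.24,0.13,0.03],0.5],[[0,0,0.93],[-0.23,0.15,0.03],0.5],[[0,0,0.93],[-0.21,0.17,0.04],0.5]]'
python3 -m jog '[[[0,0,0.93],[-0.19,0.2,0.03],0.5],[[0,0,0.93],[-0.17,0.21,0.04],0.5],[[0,0,0.93],[-0.15,0.22,0.03],0.5],[[0,0,0.93],[-0.13,0.24,0.03],0.5],[[0,0,0.93],[-0.11,0.26,0.04],0.5],[[0,0,0.93],[-0.07,0.26,0.03],0.5],[[0,0,0.93],[-0.06,0.26,0.03],0.5],[[0,0,0.93],[-0.03,0.28,0.04],0.5]]'
python3 - <<'E'
from h import *
T=toolT(); shot('wrist','w3')
for l in ['panel_handle','cam_right_grip','cam_left_grip']:
    print(l,[(np.round(np.array(d['xy'])*[512,384],1).tolist(),round(d['confidence'],2)) for d in env.spot_point('wrist',l)][:2])
print(proj('wrist',w(POSE,[slope(190,0,32),slope(180,-88,21)]),T))
plan(tgt(slope(180,-88,30),N0,[0,-1,0]),3,.5)
E
```

```text
clock: 10.55
eef_pos: [535.0, -82.3, 174.8]
ee_rot: [2.754, -0.368, 0.682]
ft_force: [-0.2, 0.6, -0.3]
grip_width: 42.9
finger_force: 0.0
clock: 11.55
eef_pos: [525.6, -169.3, 165.3]
ee_rot: [-3.14, -0.528, -0.171]
ft_force: [0.1, 0.9, -1.0]
grip_width: 42.8
finger_force: 0.0
panel_handle [([123.0, 250.2], 0.93)]
cam_right_grip [([253.6, 225.4], 0.59)]
cam_left_grip []
[[118.57091641 248.39032185]
 [254.96270163 226.45523584]]
[[[0.0,-0.01,-0.0],[-0.01,0.0,0.42],0.5],[[0.0,-0.01,-0.0],[-0.01,0.0,0.41],0.5],[[0.0,-0.01,-0.0],[-0.01,0.0,0.42],0.5]]
```

View pics/w3.png

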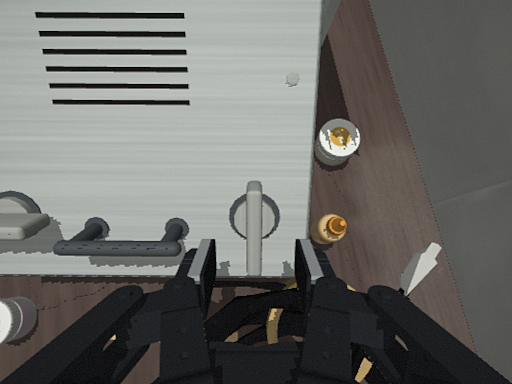

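The right wing is at (254,225), centred between the fingers. The left wing now lies across at (15,225). I'll descend, grip and turn.

```bash
python3 -m jog '[[[0,0,0],[-0.01,0,0.42],0.5],[[0,0,0],[-0.01,0,0.41],0.5],[[0,0,0],[-0.01,0,0.42],0.5],[[0,0,0],[0,0,0],0],[[0,0,0],[0,0,0],0],[[0,0,0],[0,0,0],0]]' 40
python3 -m jog '[[[0,0,-0.95],[0,0,0],0],[[0,0,-0.95],[0,0,0],0],[[0,0,-0.95],[0,0,0],0],[[0,0,-0.95],[0,0,0],0],[[0,0,-0.95],[0,0,0],0],[[0,0,-0.95],[0,0,0],0],[[0,0,-0.95],[0,0,0],0],[[0,0,-0.95],[0,0,0],0]]'
python3 -m jog '[[[0,0,-0.95],[0,0,0],0],[[0,0,-0.95],[0,0,0],0],[[0,0,-0.95],[0,0,0],0],[[0,0,-0.95],[0,0,0],0],[[0,0,-0.95],[0,0,0],0],[[0,0,-0.95],[0,0,0],0],[[0,0,-0.95],[0,0,0],0],[[0,0,-0.65],[0,0,0],0]]'
python3 -m jog '[[[0,0,0],[0,0,0],0.5],[[0,0,0],[0,0,0],0.5],[[0,0,0],[0,0,-0.7],0.5],[[0,0,0],[0,0,-0.8],0.5],[[0,0,0],[0,0,0],0.5]]'
python3 - <<'E'
from h import *
T=toolT(); shot('wrist','w4')
for l in ['panel_handle','cam_right_grip','cam_left_grip']:
    print(l,[(np.round(np.array(d['xy'])*[512,384],1).tolist(),round(d['confidence'],2)) for d in env.spot_point('wrist',l)][:2])
print(proj('wrist',w(POSE,[slope(190,0,32),slope(180,-88,21)]),T))
U=np.array([C,0,.5])
e=plan(tgt(slope(190,0,75),N0,U),4,.5); plan(tgt(slope(190,0,26),N0,U),3,.5,e)
E
```

```text
clock: 12.5
eef_pos: [548.0, -172.3, 118.2]
ee_rot: [-3.141, -0.521, -0.166]
ft_force: [-4.3, -2.4, -8.6]
grip_width: 26.5
finger_force: 39.7
clock: 13.5
eef_pos: [548.0, -174.0, 119.1]
ee_rot: [2.748, -0.354, 0.703]
ft_force: [-2.8, -9.9, -9.2]
grip_width: 26.4
finger_force: 39.7
clock: 14.5
eef_pos: [549.0, -174.9, 120.6]
ee_rot: [2.615, 0.0, 1.395]
ft_force: [0.7, -11.4, -8.2]
grip_width: 26.5
finger_force: 39.8
clock: 15.12
eef_pos: [520.9, -167.7, 177.5]
ee_rot: [2.607, -0.004, 1.396]
ft_force: [-0.5, -1.1, -0.9]
grip_width: 42.5
finger_force: 0.0
panel_handle [([232.4, 86.6], 0.78), ([499.4, 83.7], 0.29)]
cam_right_grip [([247.0, 217.3], 0.82)]
cam_left_grip []
[[230.48385734  86.55586358]
 [250.13919711 218.77745498]]
[[[0.0,-0.0,-0.03],[0.54,-0.06,0.08],0.5],[[0.0,-0.0,-0.03],[0.55,-0.06,0.09],0.5],[[0.0,-0.0,-0.03],[0.54,-0.06,0.08],0.5],[[0.0,-0.0,-0.03],[0.55,-0.06,0.09],0.5]]
[[[0.01,-0.0,0.0],[-0.0,-0.0,0.41],0.5],[[0.01,-0.0,0.0],[-0.0,-0.0,0.4],0.5],[[0.01,-0.0,0.0],[-0.0,0.0,0.41],0.5]]
```

View pics/w4.png

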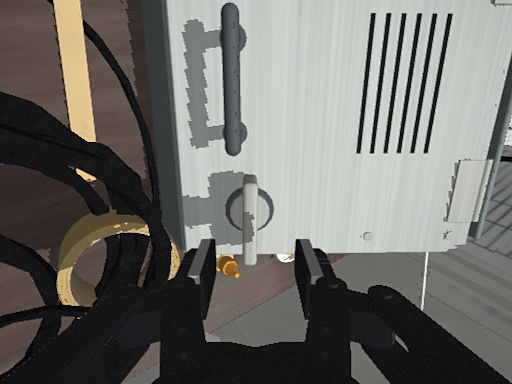

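The right wing now lies across: it is vertical in this turned view, from (249,178) to (250,262). The bar is at (232,80). Now the handle.

```bash
python3 -m jog '[[[0,0,0],[0.54,-0.06,0.08],0.5],[[0,0,0],[0.55,-0.06,0.09],0.5],[[0,0,0],[0.54,-0.06,0.08],0.5],[[0,0,0],[0.55,-0.06,0.09],0.5],[[0,0,0],[0,0,0.35],0.5],[[0,0,0],[0,0,0.4],0.5],[[0,0,0],[0,0,0],0.15],[[0,0,0],[0,0,0],0]]' 40
python3 -m jog '[[[0,0,0],[0,0,0],0],[[0,0,0],[0,0,0],0]]'
python3 - <<'E'
from h import *
T=toolT(); p=T[:3,3]-w(POSE,[slope(190,0,32)])[0]; print(p@T[:3,:3])
E
```

```text
clock: 16.32
eef_pos: [548.5, -84.5, 130.2]
ee_rot: [2.615, -0.005, 1.394]
ft_force: [-2.6, 0.6, -3.9]
grip_width: 8.6
finger_force: 39.0
clock: 16.58
eef_pos: [548.4, -84.5, 130.2]
ee_rot: [2.615, -0.005, 1.395]
ft_force: [5.6, -3.5, -4.5]
grip_width: 8.0
finger_force: 38.8
[ -0.99457405   1.19388649 -13.57454019]
```

```bash
cat >> h.py <<'E'
def swing(th0,th1,f0,f1,n,op,off=13.5):
    T0=toolT(); sh=None; rows=[]; Rk=R.from_matrix(T0[:3,:3]); p=T0[:3,3]
    for k in range(n+1):
        th=np.radians(th0+(th1-th0)*k/n); f=np.radians(f0+(f1-f0)*k/n); z=np.array([np.sin(f),0,-np.cos(f)])
        T=tgt(slope(190,0,32,th)-off*z,z,[np.cos(f),0,np.sin(f)])
        if k==0: sh=T0[:3,3]-T[:3,3]; print('start offset',sh.round(1)); continue
        a=1-k/n
        s=np.round(Rk.inv().apply(T[:3,3]+sh*a-p)/40,2); t=np.round(np.degrees((Rk.inv()*R.from_matrix(T[:3,:3])).as_rotvec())/6,2)
        rows.append([t.tolist(),s.tolist(),op]); p=p+Rk.apply(s*40); Rk=Rk*R.from_rotvec(np.radians(t*6))
    for i in range(0,n,8): print(json.dumps(rows[i:i+8]).replace(' ',''))
E
python3 -c "
from h import *
swing(0,76,30,-12,24,0)"
```

```text
start offset [ 0.8 -1.1  0.6]
[[[0.32,0.01,-0.11],[0.0,0.07,-0.26],0],[[0.3,0.0,-0.0],[0.0,0.08,-0.26],0],[[0.29,0.0,-0.0],[0.0,0.08,-0.26],0],[[0.29,0.0,-0.0],[0.0,0.08,-0.25],0],[[0.29,0.0,-0.0],[0.01,0.1,-0.26],0],[[0.29,0.0,-0.0],[-0.0,0.1,-0.25],0],[[0.29,0.0,-0.0],[-0.0,0.11,-0.25],0],[[0.3,0.0,-0.0],[-0.0,0.11,-0.24],0]]
[[[0.29,0.0,-0.01],[-0.0,0.12,-0.25],0],[[0.29,0.0,0.0],[0.0,0.12,-0.24],0],[[0.29,0.0,0.0],[0.0,0.14,-0.23],0],[[0.29,0.0,0.0],[0.0,0.13,-0.24],0],[[0.29,0.0,0.0],[0.0,0.14,-0.23],0],[[0.3,0.0,0.0],[0.0,0.15,-0.23],0],[[0.29,0.0,0.0],[0.0,0.16,-0.22],0],[[0.29,0.0,0.0],[0.01,0.16,-0.22],0]]
[[[0.29,0.0,0.0],[-0.0,0.16,-0.22],0],[[0.29,0.0,0.0],[-0.0,0.17,-0.21],0],[[0.29,0.0,0.0],[-0.0,0.18,-0.21],0],[[0.3,0.0,0.0],[-0.0,0.18,-0.21],0],[[0.29,0.0,0.0],[-0.0,0.18,-0.2],0],[[0.29,0.0,0.0],[0.0,0.19,-0.19],0],[[0.29,0.0,0.0],[0.0,0.2,-0.2],0],[[0.29,0.0,0.0],[0.0,0.2,-0.18],0]]
```

```bash
python3 -m jog '[[[0.32,0.01,-0.11],[0,0.07,-0.26],0],[[0.3,0,0],[0,0.08,-0.26],0],[[0.29,0,0],[0,0.08,-0.26],0],[[0.29,0,0],[0,0.08,-0.25],0],[[0.29,0,0],[0,0.1,-0.26],0],[[0.29,0,0],[0,0.1,-0.25],0],[[0.29,0,0],[0,0.11,-0.25],0],[[0.3,0,0],[0,0.11,-0.24],0]]' 30
python3 -c "
from h import *
o=env.get_obs(); print(o['q'].round(2)); swing(76/3,76,16,-12,16,0)"
```

```text
clock: 17.58
eef_pos: [542.8, -83.4, 215.3]
ee_rot: [2.863, -0.0, 1.405]
ft_force: [8.5, -2.0, -9.1]
grip_width: 8.3
finger_force: 37.9
[-0.22 -0.29  1.68  0.02  1.48 -0.06]
start offset [ 1.  -1.  -0.1]
[[[0.28,-0.0,-0.01],[0.0,0.12,-0.24],0],[[0.29,-0.0,0.0],[0.0,0.12,-0.25],0],[[0.29,-0.0,0.0],[0.0,0.13,-0.24],0],[[0.3,-0.0,0.0],[0.01,0.14,-0.23],0],[[0.29,-0.0,0.0],[-0.0,0.14,-0.23],0],[[0.29,-0.0,0.0],[-0.0,0.15,-0.23],0],[[0.29,-0.0,0.0],[-0.0,0.15,-0.23],0],[[0.29,-0.0,0.0],[0.0,0.16,-0.22],0]]
[[[0.29,-0.0,0.0],[0.0,0.16,-0.22],0],[[0.3,-0.0,0.0],[0.0,0.17,-0.21],0],[[0.29,-0.0,0.0],[0.0,0.18,-0.21],0],[[0.29,-0.0,0.0],[0.01,0.18,-0.21],0],[[0.29,-0.0,0.0],[-0.0,0.18,-0.2],0],[[0.29,-0.0,0.0],[-0.0,0.19,-0.19],0],[[0.29,-0.0,0.0],[-0.0,0.2,-0.2],0],[[0.3,-0.0,0.0],[0.0,0.2,-0.18],0]]
```

```bash
python3 -m jog '[[[0.28,0,-0.01],[0,0.12,-0.24],0],[[0.29,0,0],[0,0.12,-0.25],0],[[0.29,0,0],[0,0.13,-0.24],0],[[0.3,0,0],[0,0.14,-0.23],0],[[0.29,0,0],[0,0.14,-0.23],0],[[0.29,0,0],[0,0.15,-0.23],0],[[0.29,0,0],[0,0.15,-0.23],0],[[0.29,0,0],[0,0.16,-0.22],0]]'
python3 -m jog '[[[0.29,0,0],[0,0.16,-0.22],0],[[0.3,0,0],[0,0.17,-0.21],0],[[0.29,0,0],[0,0.18,-0.21],0],[[0.29,0,0],[0,0.18,-0.21],0],[[0.29,0,0],[0,0.18,-0.2],0],[[0.29,0,0],[0,0.19,-0.19],0],[[0.29,0,0],[0,0.2,-0.2],0],[[0.3,0,0],[0,0.2,-0.18],0]]'
python3 - <<'E'
from h import *
T=toolT(); print(env.get_obs()['q'].round(2)); b=T[:3,3]+13.5*T[:3,2]
for th in (65,70,75,76): print(th,(b-w(POSE,[slope(190,0,32,np.radians(th))])[0]).round(1))
shot('scene','s5')
E
```

```text
clock: 18.58
eef_pos: [572.7, -88.6, 294.6]
ee_rot: [3.11, 0.0, 1.406]
ft_force: [4.2, -3.0, -10.5]
grip_width: 8.4
finger_force: 37.3
clock: 19.58
eef_pos: [633.0, -99.3, 355.2]
ee_rot: [-2.924, 0.001, 1.405]
ft_force: [-34.9, 2.7, -28.4]
grip_width: 8.1
finger_force: 33.7
[-0.2   0.48  0.6  -0.01  2.28 -0.04]
65 [26.8 -6.2 21.9]
70 [14.3 -4.1 10.7]
75 [ 0.8 -1.9  0.8]
76 [-2.  -1.4 -1.1]
```

View pics/s5.png

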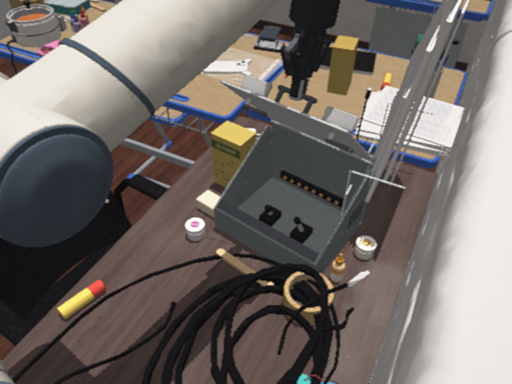

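The panel is at its stop: the arc matches 75° within 2 mm. The levers show at scene (269,214) and (300,228). I'll release the bar and retreat.

```bash
python3 -m jog '[[[0,0,0],[0,0,0],0.25],[[0,0,0],[0,0,0],0.25],[[0,0,0],[0,0,-0.5],0.25],[[0,0,0],[0,0,-1],0.25],[[0,0,0],[0,0,-0.5],0.25]]'
python3 - <<'E'
from h import *
print(env.get_obs()['grip_width'])
im=shot('scene','s6')
for c in('scene','top'):
    if c=='top': shot(c,'t6')
    for l in ['lever_long_tip','lever_short_tip','panel_handle','panel_hinge','carton','dye_bottle']:
        print(c,l,[(np.round(np.array(d['xy'])*[512,384],1).tolist(),round(d['confidence'],2)) for d in env.spot_point(c,l)][:2])
    for y in(42,-42):
        for L in(64,34): print(c,y,L,proj(c,w(POSE,[[-18-L*np.sin(.5),y,24+L*np.cos(.5)]])).round(1))
    print(proj(c,w(POSE,[slope(190,0,32,np.radians(75)),slope(190,0,32,np.radians(70)),[95,0,180]])).round(1).tolist())
cv2.imwrite('pics/s6c.png',cv2.resize(cv2.imread('pics/s6.png')[140:280,190:390],(800,560),interpolation=cv2.INTER_CUBIC))
E
```

```text
clock: 20.25
eef_pos: [644.7, -99.7, 432.5]
ee_rot: [-2.936, -0.0, 1.407]
ft_force: [2.5, -2.1, 13.0]
grip_width: 21.4
finger_force: 0.0
21.372574567111247
scene lever_long_tip [([297.0, 218.3], 0.44)]
scene lever_short_tip [([266.6, 207.0], 0.6), ([307.0, 303.5], 0.53)]
scene panel_handle [([296.9, 95.5], 0.82), ([257.3, 84.9], 0.35)]
scene panel_hinge [([319.6, 139.8], 0.9)]
scene carton [([236.2, 178.6], 0.57)]
scene dye_bottle [([336.6, 276.0], 0.65)]
scene 42 64 [[261.7 202.6]]
scene 42 34 [[265.4 207.5]]
scene -42 64 [[294.8 219.8]]
scene -42 34 [[297.6 224.4]]
[[295.9, 93.8], [291.2, 102.1], [318.0, 139.7]]
top lever_long_tip [([337.5, 199.4], 0.38)]
top lever_short_tip []
top panel_handle []
top panel_hinge []
top carton [([219.9, 146.3], 0.98)]
top dye_bottle [([333.4, 200.1], 0.62)]
top 42 64 [[265.2 177.8]]
top 42 34 [[266.1 174.4]]
top -42 64 [[296.3 181.9]]
top -42 34 [[296.3 178.4]]
[[285.9, 140.0], [284.9, 147.7], [289.2, 116.4]]
```

View pics/s6c.png

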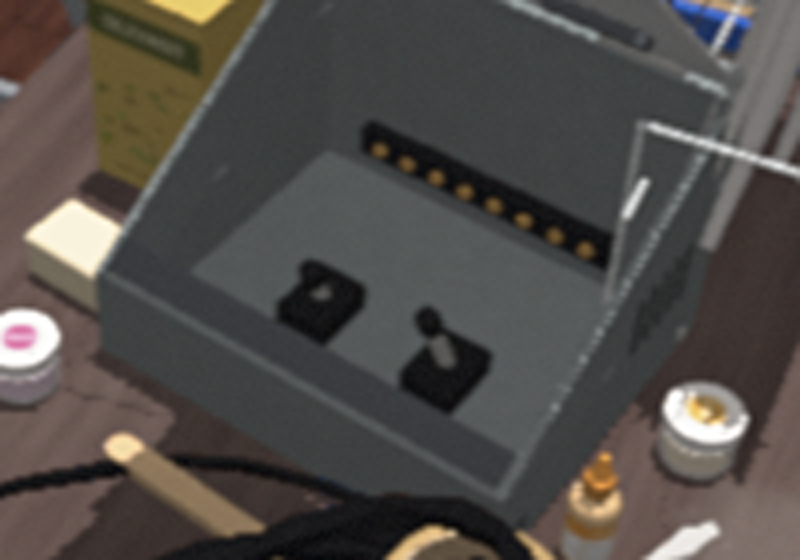

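The crop shows the right-hand lever's arm standing tall, with its tip at crop (430,318), which is scene (297,219). That matches the long-lever prediction at y = -42; the left one is a short stub. The panel handle at (297,95) fits 75°. I'll go round the front and grip the long lever from above with a 28° tilt.

```bash
python3 - <<'E'
from h import *
f=lambda d:[np.sin(np.radians(d)),0,-np.cos(np.radians(d))]
e=plan(tgt([-150,-42,420],f(0),[0,-1,0]),16,.42); print(); 
e=plan(tgt([-140,-42,260],f(28),[0,-1,0]),6,.42,e)
E
```

```text
[[[-0.1,0.1,0.93],[-0.06,-0.23,0.07],0.42],[[-0.1,0.1,0.93],[-0.09,-0.23,0.06],0.42],[[-0.1,0.1,0.93],[-0.11,-0.21,0.06],0.42],[[-0.1,0.1,0.93],[-0.13,-0.21,0.05],0.42],[[-0.1,0.1,0.93],[-0.16,-0.19,0.06],0.42],[[-0.1,0.1,0.93],[-0.16,-0.18,0.05],0.42],[[-0.1,0.1,0.93],[-0.19,-0.16,0.04],0.42],[[-0.1,0.1,0.93],[-0.2,-0.14,0.04],0.42]]
[[[-0.1,0.1,0.93],[-0.22,-0.12,0.04],0.42],[[-0.1,0.1,0.93],[-0.22,-0.1,0.03],0.42],[[-0.1,0.1,0.93],[-0.24,-0.08,0.04],0.42],[[-0.1,0.1,0.93],[-0.24,-0.06,0.02],0.42],[[-0.1,0.1,0.93],[-0.25,-0.03,0.03],0.42],[[-0.1,0.1,0.93],[-0.25,-0.01,0.02],0.42],[[-0.1,0.1,0.93],[-0.25,0.02,0.02],0.42],[[-0.1,0.1,0.93],[-0.24,0.04,0.02],0.42]]

[[[-0.0,0.76,0.01],[0.04,0.0,0.67],0.42],[[-0.0,0.76,0.01],[-0.02,0.0,0.66],0.42],[[-0.0,0.76,0.01],[-0.07,0.0,0.67],0.42],[[-0.0,0.76,0.01],[-0.12,0.0,0.65],0.42],[[-0.0,0.76,0.01],[-0.18,0.0,0.65],0.42],[[-0.0,0.76,0.01],[-0.22,0.0,0.63],0.42]]
```

```bash
python3 -m jog '[[[-0.1,0.1,0.93],[-0.06,-0.23,0.07],0.42],[[-0.1,0.1,0.93],[-0.09,-0.23,0.06],0.42],[[-0.1,0.1,0.93],[-0.11,-0.21,0.06],0.42],[[-0.1,0.1,0.93],[-0.13,-0.21,0.05],0.42],[[-0.1,0.1,0.93],[-0.16,-0.19,0.06],0.42],[[-0.1,0.1,0.93],[-0.16,-0.18,0.05],0.42],[[-0.1,0.1,0.93],[-0.19,-0.16,0.04],0.42],[[-0.1,0.1,0.93],[-0.2,-0.14,0.04],0.42]]'
python3 -m jog '[[[-0.1,0.1,0.93],[-0.22,-0.12,0.04],0.42],[[-0.1,0.1,0.93],[-0.22,-0.1,0.03],0.42],[[-0.1,0.1,0.93],[-0.24,-0.08,0.04],0.42],[[-0.1,0.1,0.93],[-0.24,-0.06,0.02],0.42],[[-0.1,0.1,0.93],[-0.25,-0.03,0.03],0.42],[[-0.1,0.1,0.93],[-0.25,-0.01,0.02],0.42],[[-0.1,0.1,0.93],[-0.25,0.02,0.02],0.42],[[-0.1,0.1,0.93],[-0.24,0.04,0.02],0.42]]'
python3 -c "
from h import *
f=lambda d:[np.sin(np.radians(d)),0,-np.cos(np.radians(d))]
print(toolT().round(2)); print(tgt([-150,-42,420],f(0),[0,-1,0]).round(2)); print(env.get_obs()['q'].round(2))
plan(tgt([-140,-42,260],f(28),[0,-1,0]),6,.42)"
```

```text
clock: 21.95
eef_pos: [565.9, -107.9, 425.6]
ee_rot: [-3.04, 0.038, 0.621]
ft_force: [-0.4, -0.4, 0.1]
grip_width: 36.0
finger_force: 0.0
clock: 22.95
eef_pos: [486.4, -115.9, 420.0]
ee_rot: [-3.141, -0.008, -0.161]
ft_force: [-0.6, 0.3, 0.4]
grip_width: 35.8
finger_force: 0.0
[[ 9.9000e-01 -1.6000e-01  1.0000e-02  4.8637e+02]
 [-1.6000e-01 -9.9000e-01 -0.0000e+00 -1.1591e+02]
 [ 1.0000e-02 -0.0000e+00 -1.0000e+00  4.1997e+02]
 [ 0.0000e+00  0.0000e+00  0.0000e+00  1.0000e+00]]
[[ 9.9000e-01 -1.6000e-01  0.0000e+00  4.8674e+02]
 [-1.6000e-01 -9.9000e-01  0.0000e+00 -1.1579e+02]
 [ 0.0000e+00  0.0000e+00 -1.0000e+00  4.2000e+02]
 [ 0.0000e+00  0.0000e+00  0.0000e+00  1.0000e+00]]
[-0.3  -0.08  1.1   0.    2.11  1.43]
[[[-0.0,0.76,0.01],[0.04,-0.0,0.67],0.42],[[-0.0,0.76,0.01],[-0.02,-0.0,0.66],0.42],[[-0.0,0.76,0.01],[-0.07,-0.0,0.67],0.42],[[-0.0,0.76,0.01],[-0.12,-0.0,0.66],0.42],[[-0.0,0.76,0.01],[-0.17,-0.0,0.64],0.42],[[-0.0,0.76,0.01],[-0.22,-0.0,0.63],0.42]]
```

```bash
python3 -m jog '[[[0,0.76,0.01],[0.04,0,0.67],0.42],[[0,0.76,0.01],[-0.02,0,0.66],0.42],[[0,0.76,0.01],[-0.07,0,0.67],0.42],[[0,0.76,0.01],[-0.12,0,0.66],0.42],[[0,0.76,0.01],[-0.17,0,0.64],0.42],[[0,0.76,0.01],[-0.22,0,0.63],0.42],[[0,0,0],[0,0,0],0.42]]'
python3 - <<'E'
from h import *
f=lambda d:[np.sin(np.radians(d)),0,-np.cos(np.radians(d))]
T=toolT(); shot('wrist','w7'); print(env.get_obs()['q'].round(2))
for l in ['lever_long_tip','lever_short_tip']:
    print(l,[(np.round(np.array(d['xy'])*[512,384],1).tolist(),round(d['confidence'],2)) for d in env.spot_point('wrist',l)][:2])
for y,L in((-42,64),(42,34)):
  for a in(-.5,-.4): print(y,L,a,proj('wrist',w(POSE,[[-18+L*np.sin(a),y,24+L*np.cos(a)]]),T).round(1))
# grasp: lever at r=58 on grasp point+4mm -> TCP 7mm behind
z=np.array(f(28)); a=-.45; P=np.array([-18+57*np.sin(a),-42,24+57*np.cos(a)])-7*z
e=plan(tgt(P-60*z,f(28),[0,-1,0]),4,.42); plan(tgt(P,f(28),[0,-1,0]),2,.42,e); print(P)
E
```

```text
clock: 23.82
eef_pos: [495.1, -116.8, 255.5]
ee_rot: [-3.138, -0.478, -0.166]
ft_force: [-0.4, 0.0, -0.5]
grip_width: 35.9
finger_force: 0.0
[-0.36 -0.57  1.84  0.09  1.39  1.39]
lever_long_tip [([255.2, 167.5], 0.58)]
lever_short_tip [([187.5, 164.4], 0.58)]
-42 64 -0.5 [[256.3 173. ]]
-42 64 -0.4 [[256.3 167.3]]
42 34 -0.5 [[187.5 166.7]]
42 34 -0.4 [[187.3 163.9]]
[[[-0.01,0.0,0.0],[-0.02,0.0,0.9],0.42],[[-0.01,0.0,0.0],[-0.02,0.0,0.9],0.42],[[-0.01,0.0,0.0],[-0.02,0.0,0.89],0.42],[[-0.01,0.0,0.0],[-0.02,0.0,0.9],0.42]]
[[[0.01,0.0,0.0],[0.0,-0.0,0.75],0.42],[[0.01,0.0,0.0],[0.0,0.0,0.75],0.42]]
[-46.07933638 -42.          81.50611798]
```

View pics/w7.png

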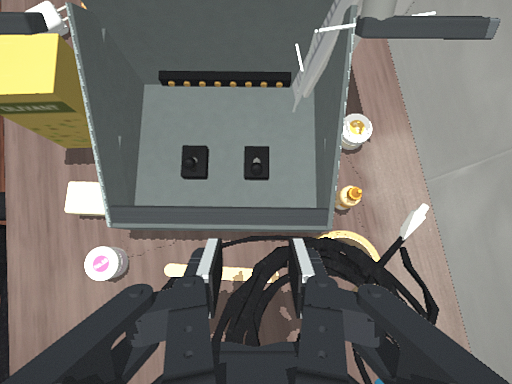

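The long lever tip is at (256,168) and the short one at (190,162). Both agree with the prediction, and the fingers straddle column 256. I'll go in and grip.

```bash
python3 -m jog '[[[0,0,0],[-0.02,0,0.9],0.42],[[0,0,0],[-0.02,0,0.9],0.42],[[0,0,0],[-0.02,0,0.89],0.42],[[0,0,0],[-0.02,0,0.9],0.42],[[0,0,0],[0,0,0.75],0.42],[[0,0,0],[0,0,0.75],0.42],[[0,0,0],[0,0,0],0.42]]' 25
python3 -m jog '[[[0,0,0],[0,0,0],0],[[0,0,0],[0,0,0],0],[[0,0,0],[0,0,0],0]]' 25
cat >> h.py <<'E'
def con(p): 
    t=POSE[2]; d=np.array(p[:2])-POSE[:2]; return np.array([d[0]*np.cos(t)+d[1]*np.sin(t),-d[0]*np.sin(t)+d[1]*np.cos(t),p[2]])
E
python3 - <<'E'
from h import *
T=toolT(); z=np.array([np.sin(np.radians(28)),0,-np.cos(np.radians(28))]); print(con(T[:3,3]),env.get_obs()['moment'])
# arc about pivot for lever point held; hold point Q relative TCP constant
Q=con(T[:3,3])+7*z; v=Q-[-18,Q[1],24]; a0=np.arctan2(v[0],v[2]); r=np.hypot(v[0],v[2]); print(a0,r)
R0=R.from_matrix(T[:3,:3]); p=Q.copy(); n=12; rows=[]
for k in range(1,n+1):
    a=a0+(.52-a0)*k/n; q=np.array([-18+r*np.sin(a),Q[1],24+r*np.cos(a)])
    s=np.round(R0.inv().apply(w([0,0,POSE[2]],[q-p])[0])/40,2); p=p+con(R0.apply(s*40)+np.r_[POSE[:2],0]); rows.append([[0,0,0],s.tolist(),0])
for i in range(0,n,8): print(json.dumps(rows[i:i+8]).replace(' ',''))
E
```

```text
clock: 24.85
eef_pos: [588.7, -131.9, 77.4]
ee_rot: [-3.138, -0.482, -0.165]
ft_force: [-0.0, -0.2, -0.4]
grip_width: 35.6
finger_force: 0.0
clock: 25.22
eef_pos: [589.1, -132.8, 81.1]
ee_rot: [-3.14, -0.49, -0.165]
ft_force: [0.8, -4.1, 4.3]
grip_width: 13.2
finger_force: 24.8
[-46.25138822 -42.00036915  81.07089614] [-0.56419596  0.03273302 -0.30382844]
-0.4560728295325912 56.68398759892336
[[[0,0,0],[0.11,0.0,0.01],0],[[0,0,0],[0.12,0.0,0.02],0],[[0,0,0],[0.11,0.0,0.02],0],[[0,0,0],[0.11,0.0,0.04],0],[[0,0,0],[0.11,0.0,0.04],0],[[0,0,0],[0.1,0.0,0.06],0],[[0,0,0],[0.1,0.0,0.06],0],[[0,0,0],[0.09,0.0,0.07],0]]
[[[0,0,0],[0.08,0.0,0.07],0],[[0,0,0],[0.08,0.0,0.09],0],[[0,0,0],[0.08,0.0,0.09],0],[[0,0,0],[0.06,0.0,0.09],0]]
```

```bash
python3 -m jog '[[[0,0,0],[0.11,0,0.01],0],[[0,0,0],[0.12,0,0.02],0],[[0,0,0],[0.11,0,0.02],0],[[0,0,0],[0.11,0,0.04],0],[[0,0,0],[0.11,0,0.04],0],[[0,0,0],[0.1,0,0.06],0],[[0,0,0],[0.1,0,0.06],0],[[0,0,0],[0.09,0,0.07],0]]'
python3 -m jog '[[[0,0,0],[0.08,0,0.07],0],[[0,0,0],[0.08,0,0.09],0],[[0,0,0],[0.08,0,0.09],0],[[0,0,0],[0.06,0,0.09],0],[[0,0,0],[0,0,0],0],[[0,0,0],[0,0,0],0]]'
python3 -c "
from h import *
T=toolT(); Q=con(T[:3,3]+7*T[:3,2]); print(Q, np.arctan2(Q[0]+18,Q[2]-24),env.get_obs()['moment'])"
```

```text
clock: 26.22
eef_pos: [623.8, -138.9, 84.7]
ee_rot: [-3.141, -0.487, -0.165]
ft_force: [-5.0, -3.9, 4.5]
grip_width: 13.1
finger_force: 27.4
clock: 26.98
eef_pos: [641.4, -141.9, 79.2]
ee_rot: [-3.141, -0.49, -0.165]
ft_force: [0.0, -5.6, 3.5]
grip_width: 13.0
finger_force: 25.4
[ 10.14488388 -42.39238843  72.98496139] 0.521504841547231 [-0.70379442  0.0796121  -0.40196753]
```

```bash
python3 -m jog '[[[0,0,0],[0,0,0],0.42],[[0,0,0],[0,0,0],0.42],[[0,0,0],[0,0,-0.5],0.42],[[0,0,0],[0,0,-0.9],0.42],[[0,0,0],[0,0,-0.9],0.42],[[0,0,0],[-0.3,0,-0.9],0.42],[[0,0,0],[-0.5,0,-0.9],0.42],[[0,0,0],[0,0,0],0.42]]'
python3 - <<'E'
from h import *
T=toolT(); print(env.get_obs()['grip_width'],con(T[:3,3])); shot('wrist','w8'); shot('scene','s8')
for c in('wrist','scene'):
    for l in ['lever_long_tip','lever_short_tip','panel_handle']:
        print(c,l,[(np.round(np.array(d['xy'])*[512,384],1).tolist(),round(d['confidence'],2)) for d in env.spot_point(c,l)][:2])
    for y,L,aa in((-42,64,(.3,.4,.5)),(42,34,(-.5,-.4))):
      for a in aa: print(y,L,a,proj(c,w(POSE,[[-18+L*np.sin(a),y,24+L*np.cos(a)]]),T).round(1))
print(proj('scene',w(POSE,[slope(190,0,32,np.radians(t)) for t in (68.8,72,75)])).round(1).tolist())
a=cv2.resize(cv2.imread('pics/w8.png')[60:300,60:400],(440,310)); b=cv2.resize(cv2.imread('pics/s8.png')[60:300,180:400],(340,371))
c=np.zeros((371,780,3),np.uint8); c[:310,:440]=a; c[:,440:]=b; cv2.imwrite('pics/f8.png',c)
E
```

```text
clock: 27.98
eef_pos: [536.7, -123.5, 209.9]
ee_rot: [-3.139, -0.49, -0.164]
ft_force: [1.3, 0.4, -0.4]
grip_width: 36.0
finger_force: 0.0
36.006484307278384 [-99.47738254 -41.39566841 209.94387243]
wrist lever_long_tip [([254.6, 153.1], 0.77)]
wrist lever_short_tip [([177.6, 194.2], 0.56)]
wrist panel_handle [([171.6, 196.0], 0.7)]
-42 64 0.3 [[256.5 154.5]]
-42 64 0.4 [[256.5 149.3]]
-42 64 0.5 [[256.5 144.6]]
42 34 -0.5 [[175.9 196.2]]
42 34 -0.4 [[175.6 193.1]]
scene lever_long_tip [([308.6, 203.3], 0.45)]
scene lever_short_tip [([269.0, 207.2], 0.56)]
scene panel_handle [([298.4, 94.3], 0.74), ([236.6, 181.8], 0.51)]
-42 64 0.3 [[307.7 204.5]]
-42 64 0.4 [[309.1 203.6]]
-42 64 0.5 [[310.4 203.1]]
42 34 -0.5 [[265.4 207.5]]
42 34 -0.4 [[266.2 206.3]]
[[290.1, 104.2], [293.1, 98.7], [295.9, 93.8]]
```

View pics/f8.png

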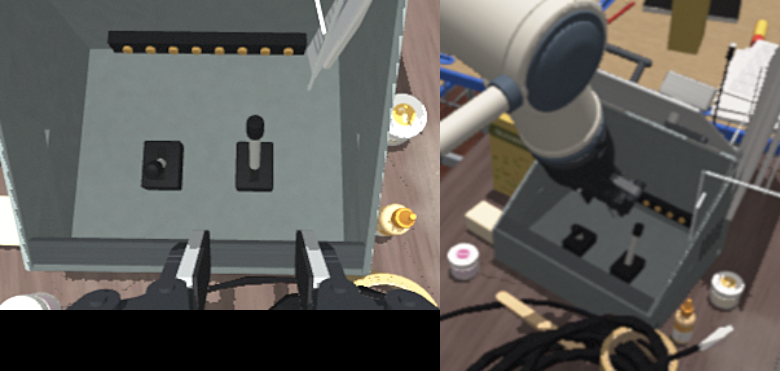

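The panel is open at about 75° and the short lever is untouched. The long lever tip reads only about 0.33–0.45 rad back, close to the 0.85 limit, so I'll push it on to its stop with closed fingers.

```bash
python3 - <<'E'
from h import *
f=[np.sin(np.radians(28)),0,-np.cos(np.radians(28))]
plan(tgt([-45,-42,84],f,[0,-1,0]),5,0)
E
```

```text
[[[-0.01,0.01,-0.0],[-0.04,0.0,0.66],0],[[-0.01,0.01,-0.0],[-0.04,0.01,0.66],0],[[-0.01,0.01,-0.0],[-0.05,0.0,0.67],0],[[-0.01,0.01,-0.0],[-0.04,0.0,0.66],0],[[-0.01,0.01,-0.0],[-0.05,0.0,0.66],0]]
```

```bash
python3 -m jog '[[[0,0,0],[0,0,0],0],[[0,0,0],[0,0,0],0],[[0,0,0],[-0.04,0,0.66],0],[[0,0,0],[-0.04,0,0.66],0],[[0,0,0],[-0.05,0,0.67],0],[[0,0,0],[-0.04,0,0.66],0],[[0,0,0],[-0.05,0,0.66],0],[[0,0,0],[0,0,0],0]]'
python3 -m jog '[[[0,0,0],[0.13,0,0.07],0],[[0,0,0],[0.13,0,0.07],0],[[0,0,0],[0.13,0,0.07],0],[[0,0,0],[0,0,0],0]]'
python3 -m jog '[[[0,0,0],[0.07,0,0.03],0],[[0,0,0],[0.07,0,0.03],0],[[0,0,0],[0,0,0],0]]'
python3 -c "
from h import *
T=toolT(); print(con(T[:3,3]),con(T[:3,3]+22*T[:3,2]+11*T[:3,0]))"
```

```text
clock: 29.38
eef_pos: [589.1, -131.9, 82.3]
ee_rot: [-3.138, -0.48, -0.165]
ft_force: [-1.0, -0.3, -0.6]
grip_width: -0.2
finger_force: 0.0
clock: 29.88
eef_pos: [608.2, -135.3, 85.9]
ee_rot: [-3.139, -0.486, -0.165]
ft_force: [-0.8, -0.6, -0.7]
grip_width: 0.1
finger_force: 0.0
clock: 30.25
eef_pos: [613.6, -136.1, 85.3]
ee_rot: [-3.139, -0.484, -0.165]
ft_force: [-1.9, 0.8, -0.0]
grip_width: 0.2
finger_force: 0.5
[-21.50467456 -41.23047721  85.31847265] [ -1.52527593 -41.169305    70.97204842]
```

```bash
for i in 1; do python3 -m jog '[[[0,0,0],[0.06,0,0.03],0],[[0,0,0],[0.03,0,0.02],0],[[0,0,0],[0,0,0],0]]'; python3 -m jog '[[[0,0,0],[0.05,0,0.03],0],[[0,0,0],[0,0,0],0]]'; done
```

```text
clock: 30.62
eef_pos: [617.5, -136.8, 85.5]
ee_rot: [-3.139, -0.484, -0.165]
ft_force: [-5.2, 1.1, 0.9]
grip_width: 0.0
finger_force: 2.3
clock: 30.88
eef_pos: [618.5, -137.0, 85.0]
ee_rot: [-3.139, -0.481, -0.165]
ft_force: [-16.7, 2.9, 6.3]
grip_width: 0.0
finger_force: 9.1
```

At the stop: the force rose to 17 N over 1 mm. I'll withdraw and verify.

```bash
python3 -m jog '[[[0,0,0],[-0.3,0,-0.15],0],[[0,0,0],[-0.2,0,-0.6],0],[[0,0,0],[0,0,-0.9],0],[[0,0,0],[0,0,-0.9],0],[[0,0,0],[0,0,-0.9],0],[[0,0,0],[-0.5,0,-0.5],0],[[0,0,0],[0,0,0],0],[[0,0,0],[0,0,0],0]]'
python3 - <<'E'
from h import *
T=toolT(); shot('wrist','w9'); shot('scene','s9')
for c in('wrist','scene'):
    for l in ['lever_long_tip','lever_short_tip','panel_handle','dye_bottle','carton']:
        print(c,l,[(np.round(np.array(d['xy'])*[512,384],1).tolist(),round(d['confidence'],2)) for d in env.spot_point(c,l)][:2])
    for y,L,aa in((-42,64,(.3,.4,.5)),(42,34,(-.5,-.4))):
      for a in aa: print(y,L,a,proj(c,w(POSE,[[-18+L*np.sin(a),y,24+L*np.cos(a)]]),T).round(1))
a=cv2.resize(cv2.imread('pics/w9.png')[60:300,60:400],(440,310)); b=cv2.resize(cv2.imread('pics/s9.png')[60:300,180:400],(340,371))
c=np.zeros((371,780,3),np.uint8); c[:310,:440]=a; c[:,440:]=b; cv2.imwrite('pics/f9.png',c)
E
```

```text
clock: 31.88
eef_pos: [512.9, -119.8, 206.5]
ee_rot: [-3.139, -0.486, -0.165]
ft_force: [-0.3, 0.3, -0.1]
grip_width: 0.3
finger_force: 0.0
wrist lever_long_tip []
wrist lever_short_tip [([177.5, 169.0], 0.74)]
wrist panel_handle []
wrist dye_bottle [([352.9, 207.3], 0.81), ([360.1, 134.6], 0.3)]
wrist carton [([217.8, 292.1], 0.49)]
-42 64 0.3 [[256.2 128.6]]
-42 64 0.4 [[256.2 123.6]]
-42 64 0.5 [[256.2 119.3]]
42 34 -0.5 [[175.8 172.3]]
42 34 -0.4 [[175.6 169.1]]
scene lever_long_tip [([308.8, 200.8], 0.5)]
scene lever_short_tip [([268.9, 205.6], 0.38)]
scene panel_handle [([296.1, 93.6], 0.93)]
scene dye_bottle [([338.0, 275.4], 0.58)]
scene carton [([235.9, 181.7], 0.77), ([307.5, 302.7], 0.58)]
-42 64 0.3 [[307.7 204.5]]
-42 64 0.4 [[309.1 203.6]]
-42 64 0.5 [[310.4 203.1]]
42 34 -0.5 [[265.4 207.5]]
42 34 -0.4 [[266.2 206.3]]
```

View pics/f9.png

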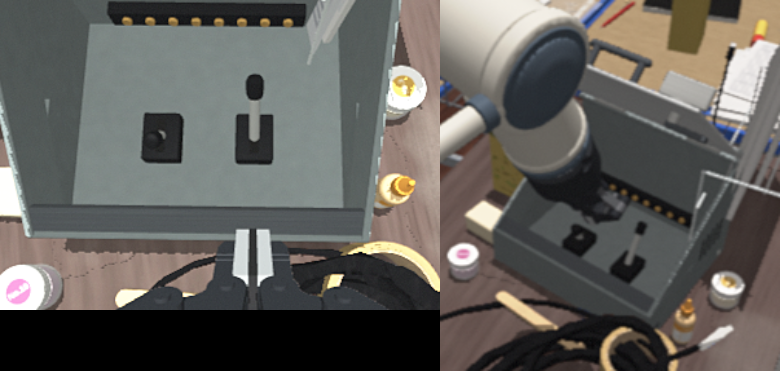

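The long lever's far end is at wrist row 118, which matches 0.5 rad back (row 119), so it is at its stop. The short lever, panel (handle at 296,94) and bystanders are unchanged, and the robot is clear. Handing in.

```bash
python3 -c "
from station import env
print(env.close_job())"
```

```text
the job is handed in; nothing more can be done
None
```

Handed in at about 32 s: both fasteners were turned a quarter turn to unlocked, the panel was swung to its stop, and the long lever was thrown to its back stop. The short lever and the bystanders looked undisturbed in the last pictures, and the hand-in call gave no verdict.

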